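Gauge a bread-tray leg through the hole plate

TASK

Take the pale beech tray leg from the rack and gauge it, stepping down: push its foot through the widest hole of the gauge plate so that it comes out underneath, draw it out again, then lower (do not drop) it through the next smaller hole until its flange lies flat on the plate, and leave it standing there. Leave the black and the white leg standing in the rack.

Things in the scene. Friction and masses are not known exactly. Their poses are not given: they have to be found in the camera images.
- leg_beech: Turned pale beech tray leg, upright in the rack, 80 to 170 g. Origin: centre of its foot; z up its axis; round, so yaw means nothing. From the foot up: cone 16 to 26 mm diameter, 12 mm tall; shank 26 mm diameter to 75 mm; flange 66 mm diameter from 75 to 85 mm; round grip spigot 24 mm diameter from 85 to 135 mm (top), best pinched about 115 mm above the foot.
- leg_black: Black plastic tray leg, a bystander; origin and shape as the beech leg, shank 22 mm. Rack (all three legs): fixed dark wooden block 270 x 84 x 45 mm, three sockets 34 mm diameter and 35 mm deep in a row 90 mm apart; feet stand 10 mm above the table, so lift a leg 40 mm to clear. Which leg is in which socket changes.
- leg_white: White painted tray leg, a bystander in the same rack; origin and shape as the beech leg, shank 22 mm.
- gauge: Fixed gauge: level aluminium plate 280 x 100 x 12 mm on a dark upright at each short end, top face 100 mm above the table, open below. Origin: on the table straight below the middle hole's centre; x along the plate, z up. Through holes in a row: wide, 60 mm diameter, at x = -90 mm; middle, 44 mm, at x = 0; narrow, 20 mm, at x = +90 mm. Any yaw.
Mind the look-alikes: they are no part of the job. Leave any pink look-alike of the leg_beech alone.

How it is judged:
By the outcome, as a careful person would: the job done as asked, in the order asked, and still so for the second after the job is handed in, with the robot touching nothing.
It also fails if it takes over 48 s, if anything falls off the work surface, if the arm or the gripper's body presses on something with over 40 N, if the wrist force passes 120 N, or if a joint passes its speed limit or range.

ROBOT

A 6-joint arm with a two-finger parallel gripper is mounted at the origin on the work surface. World frame = base frame: x ahead of the robot, y to its left, z up, the work surface at z = 0. Lengths are in mm, angles in rad, forces in N, time in s.
With the tool pointing down it reaches from about 350 to 1000 mm from the base axis. Payload 7.1 kg.
Tool frame: the origin (TCP) lies midway between the tips of the shut fingers; the grasp point (between the pads) lies 19 mm behind it; z points along the fingers, y is the line along which they close (so a half turn about z gives the same grasp; the last joint's range is limited). The gripper opens to 85 mm and grips with 20 to 120 N. Pads are 22 mm wide; open, the fingers measure 114 mm over their backs; the gripper's body (76 mm by 85 mm) begins 54 mm behind the grasp point. The pads swing forward as they close: fully open they stand 13 mm farther back than shut.
Start: joints at [1.15, 0.423, 1.63, -0, 1.089, -0.019], TCP at [244.39, 575.22, 210.919] pointing down, gripper open.
Joint ranges: [-3, 3], [-0.9, 2.11], [0.09, 2.58], [-1.31, 4.45], [0.11, 2.69], [-2.54, 2.54]. Speed limits (rad/s): [2.39, 2.39, 3.01, 3.14, 3.14, 3.14].

INTERFACE

Orientations are given as [roll, pitch, yaw] about the fixed x, y, z axes, in that order (R = Rz(yaw) Ry(pitch) Rx(roll)).
In Python, from rig import r gives the robot as it stands.
- The arm moves only by the tool servo_tool, never from a script. Its argument "commands" is a list of rows, each an object with "dp": the shift along the tool's x, y, z in cm, a list of three; "yaw": the turn about the tool's z in rad. A call has 1 to 10 rows; each row shifts and turns the commanded pose from where the row before left it, along the tool's axes as they then stand; what a row does not reach is not made up. A row lasts 1/12 s, in which the tool goes at most 41.7 mm and 7.16 degrees, less where a joint would pass 70% of its speed; a pose out of reach is approached as far as the arm can. A call with a gripper value outside its range is refused whole. "claw" is the finger opening in cm, from 0 to 8.54, set as the call begins (left out, the last holds). The fingers move at their own pace and stop on an object; "force" is the grip in N (left out, the last holds). Time passes only in rows, so rows that do not move let the fingers close. It gives the time, the measured TCP pose, the force, the opening and the grip force at its end, in the units of the state.
- r.get_state(): the state, without advancing time (a new reading comes with each control period).
- r.capture(name): name is "scene" or "top"; returns the picture (420x560x3 uint8, red, green, blue); there is no depth.
- r.calibration(name): a dict with "camera_matrix" (3x3 intrinsics, pixels), "R" (3x3) and "t" (3): a world point X has camera coordinates R X + t. Camera axes: x right, y down, z forward; pixel columns grow to the right and rows downward; lengths in mm; the calibration is good to about 2 mm. A picture is of the moment at which its call begins. calibration takes no time and is no camera call.
- r.job_done(): hands the job in; it is judged then, once.
The state is a dict: "t": time; "q": joint angles; "qd": joint speeds; "joint_efforts": joint torques, N m; "position": TCP position; "eef_rot": TCP orientation; "contact_force": force on the tool from outside, world axes, zero at the start; "wrist_torque": the same for the moment, N m; "finger_gap": finger opening in mm; "grip_force": force on a finger pad.
Only numpy, scipy, OpenCV 4.12 (cv2) and the standard library are available. Lean on these libraries where they do the work, as an engineer would, in place of code of your own. Each camera call takes 0.05 s, during which the arm holds its last target. There are 200 camera calls.

## Working session

There is one attempt and no reset: what is moved stays moved. The work goes in short steps, Python scripts to look and compute and a tool call to move; the robot and the scene stay as the last step left them, time stands still between calls to the robot, and variables do not carry over. Pictures are saved under pics/ and viewed, at most 10 in all, crops included, and the job is handed in when it is done.

Besides the shell and the picture viewer there is one more tool, called by a JSON object that holds its "method" and its "body", one argument or row to a line. servo_tool: Moves the arm, as the interface text tells. Its arguments: {"type":"object","properties":{"commands":{"type":"array"},"claw":{"type":"number"},"force":{"type":"number"}},"required":["commands"]}

```bash
mkdir -p pics; ls; python3 - <<'E'
from rig import r
import cv2,numpy as np
for n in ("scene","top"):
    cv2.imwrite(f"pics/{n}0.png",r.capture(n)[:,:,::-1])
    c=r.calibration(n); print(n,{k:np.round(v,3).tolist() for k,v in c.items()})
s=r.get_state();print(s)
E
```

```text
pics
scene {'camera_matrix': [[419.073, 0.0, 278.326], [0.0, 419.073, 212.271], [0.0, 0.0, 1.0]], 'R': [[-0.727, 0.687, 0.009], [0.573, 0.613, -0.544], [-0.379, -0.39, -0.839]], 't': [353.277, -361.232, 1068.833]}
top {'camera_matrix': [[418.282, 0.0, 278.808], [0.0, 418.282, 206.037], [0.0, 0.0, 1.0]], 'R': [[-0.005, -1.0, 0.017], [-0.991, 0.003, -0.131], [0.131, -0.017, -0.991]], 't': [107.695, 582.258, 639.256]}
{'t': 0.1, 'q': array([ 1.14998614e+00,  4.23777725e-01,  1.63062930e+00,  1.91426717e-05,
        1.08856330e+00, -1.89971353e-02]), 'qd': array([ 6.97494310e-06, -9.60030318e-04, -2.75347959e-03,  1.05397286e-03,
        1.20221306e-03,  4.09558971e-05]), 'joint_efforts': array([-7.96497920e-05, -5.58426261e+01, -2.82444406e+01, -8.02229238e-05,
        2.97335420e-03, -7.35353240e-06]), 'position': array([244.18616421, 574.75726772, 210.20894452]), 'eef_rot': array([-3.14021556e+00, -4.31144943e-05,  2.73977069e+00]), 'contact_force': array([ 0.54740169, -0.94292684,  0.05631221]), 'wrist_torque': array([ 0.00114749, -0.04859532, -0.02077966]), 'grip_force': 0.0, 'finger_gap': 85.36235135386148}
```

View pics/scene0.png

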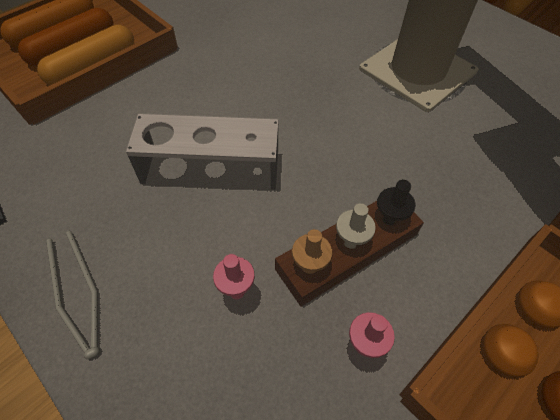

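View pics/top0.png

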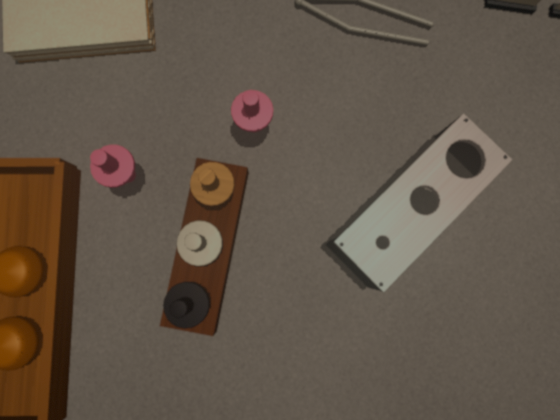

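Beech leg: near end of the rack, scene (312,253), top (212,184). Gauge holes in top: wide (465,158), middle (425,200), narrow (383,242). Now I'll rectify both views onto the z=100 and z=95 planes.

```bash
cat > h.py <<'E'
from rig import r
import cv2,numpy as np
def H(n,z):  # plane z (mm) -> pixel
    c=r.calibration(n);K,R,t=map(np.array,(c["camera_matrix"],c["R"],c["t"]))
    return K@np.c_[R[:,0],R[:,1],R[:,2]*z+t]
def w2p(n,X):
    return cv2.perspectiveTransform(np.array([[X[:2]]],float),H(n,X[2]))[0,0]
def p2w(n,p,z):
    return cv2.perspectiveTransform(np.array([[p]],float),np.linalg.inv(H(n,z)))[0,0]
def rect(n,img,z,x0,y0,w,h,s=2): # row=x*s, col=y*s
    A=np.array([[0,1/s,x0],[1/s,0,y0],[0,0,1]])
    return cv2.warpPerspective(img,H(n,z)@A,(h*s,w*s),flags=cv2.INTER_CUBIC|cv2.WARP_INVERSE_MAP)
E
python3 - <<'E'
from h import *
for n,pts in dict(top=[((212,184),95),((208,178),145),((187,305),95),((465,158),100),((425,200),100),((383,242),100),((252,110),85),((112,166),85)],scene=[((312,253),95),((315,236),145),((396,204),95),((158,133),100),((204,135),100),((251,137),100),((234,275),85),((372,335),85)]).items():
    print(n,[np.round(p2w(n,p,z)).tolist() for p,z in pts])
def plate(n,seed):
    img=cv2.imread(f"pics/{n}0.png");g=cv2.cvtColor(img,6)
    hsv=cv2.cvtColor(img,cv2.COLOR_BGR2HSV)
    m=((g>105)).astype(np.uint8)
    k,l,st,ce=cv2.connectedComponentsWithStats(m)
    m=(l==l[seed[1],seed[0]]).astype(np.uint8)
    cs,hi=cv2.findContours(m,cv2.RETR_CCOMP,cv2.CHAIN_APPROX_NONE)
    for c,h in zip(cs,hi[0]):
        if len(c)<15: continue
        w=cv2.perspectiveTransform(c.astype(float),np.linalg.inv(H(n,100))).astype(np.float32)
        print(n,"hole" if h[3]>=0 else "outer",len(c),np.round(cv2.minAreaRect(w)[0],1),np.round(cv2.minAreaRect(w)[1:][0],1),round(cv2.minAreaRect(w)[2],1))
plate("top",(400,222)); plate("scene",(228,135))
# beech
for n,box in (("top",(185,155,240,212)),("scene",(285,225,338,278))):
    img=cv2.imread(f"pics/{n}0.png");x0,y0,x1,y1=box
    hsv=cv2.cvtColor(img,cv2.COLOR_BGR2HSV)[y0:y1,x0:x1]
    m=((hsv[...,2]>100)&(hsv[...,1]>60)).astype(np.uint8)
    c=max(cv2.findContours(m,0,1)[0],key=cv2.contourArea)+[x0,y0]
    w=cv2.perspectiveTransform(c.astype(float),np.linalg.inv(H(n,95))).astype(np.float32)
    print(n,"beech",cv2.boundingRect(c),cv2.minEnclosingCircle(w),cv2.fitEllipse(w))
E
```

```text
top [[608.0, 205.0], [607.0, 204.0], [433.0, 238.0], [646.0, -174.0], [583.0, -110.0], [521.0, -45.0], [727.0, 147.0], [638.0, 358.0]]
scene [[611.0, 210.0], [608.0, 208.0], [435.0, 243.0], [643.0, -173.0], [582.0, -109.0], [519.0, -43.0], [725.0, 149.0], [639.0, 361.0]]
top outer 367 [ 583.2 -109.8] [101.7 281. ] 43.9
top hole 40 [521.1 -43.8] [20.3 21. ] 43.7
top hole 86 [ 583.6 -109.4] [45.3 45.4] 43.4
top hole 115 [ 646.1 -174.1] [61.7 62.4] 43.3
scene outer 372 [ 580.8 -110.3] [101.6 280.7] 44.0
scene hole 28 [518.6 -44.9] [22.3 21.9] 11.9
scene hole 59 [ 580.8 -109.2] [46.7 45.1] 14.8
scene hole 80 [ 643.6 -174.9] [63.2 62.2] 87.6
top beech (189, 162, 45, 43) ((610.4243774414062, 206.83155822753906), 33.43035125732422) ((610.2817993164062, 206.3060760498047), (63.923580169677734, 65.0162582397461), 163.36724853515625)
scene beech (292, 229, 40, 41) ((603.2901000976562, 204.60348510742188), 37.278114318847656) ((606.1806030273438, 204.35321044921875), (62.20083999633789, 70.30052185058594), 128.3238525390625)
```

{"method": "servo_tool", "body": {
  "commands": [
    {"dp": [-1.5,-0.6,-0.3]},
    {"dp": [-3,-1.2,-0.3]},
    {"dp": [-3.2,-1.3,-0.3]},
    {"dp": [-3.2,-1.3,-0.3]},
    {"dp": [-3.2,-1.3,-0.3]},
    {"dp": [-3.2,-1.3,-0.3]},
    {"dp": [-3.2,-1.3,-0.2]},
    {"dp": [-3.2,-1.3,0]},
    {"dp": [-3.2,-1.3,0]},
    {"dp": [-3.2,-1.3,0]}
  ],
  "claw": 8.5
}}

```text
schema error: expected keys dp, yaw
```

{"method": "servo_tool", "body": {
  "commands": [
    {"dp": [-3.2,-1.3,0]},
    {"dp": [-3.2,-1.3,0]},
    {"dp": [-3.2,-1.3,0]},
    {"dp": [-3,-1.3,0]},
    {"dp": [-2.5,-1.2,0]},
    {"dp": [-1.5,-0.8,0]},
    {"dp": [0,0,0]},
    {"dp": [0,0,0]},
    {"dp": [0,0,0]}
  ]
}}

```text
schema error: expected keys dp, yaw
```

```bash
cat >> h.py <<'E'
from scipy.spatial.transform import Rotation as Ro
def go(target):
    s=r.get_state();R=Ro.from_euler('xyz',s["eef_rot"]).as_matrix()
    print("t",round(s["t"],2),"pos",np.round(s["position"],1),"rot",np.round(s["eef_rot"],3),"gap",round(s["finger_gap"],1),"grip",round(s["grip_force"],1),"F",np.round(s["contact_force"],1),"dp cm",np.round(R.T@(np.array(target)-s["position"])/10,2))
E
python3 -c "
from h import *
go([608,206,106])
for n in('top','scene'): cv2.imwrite(f'pics/{n}1.png',r.capture(n)[:,:,::-1])
a=cv2.imread('pics/top1.png')[80:360,80:360];b=cv2.imread('pics/scene1.png')[120:400,200:480]
cv2.imwrite('pics/c1.png',cv2.resize(np.hstack([a,b]),(800,400)))
"
```

```text
t 0.1 pos [244.2 574.8 210.2] rot [-3.14 -0.    2.74] gap 85.4 grip 0.0 F [ 0.5 -0.9  0.1] dp cm [-47.91 -19.7   10.45]
```

View pics/c1.png

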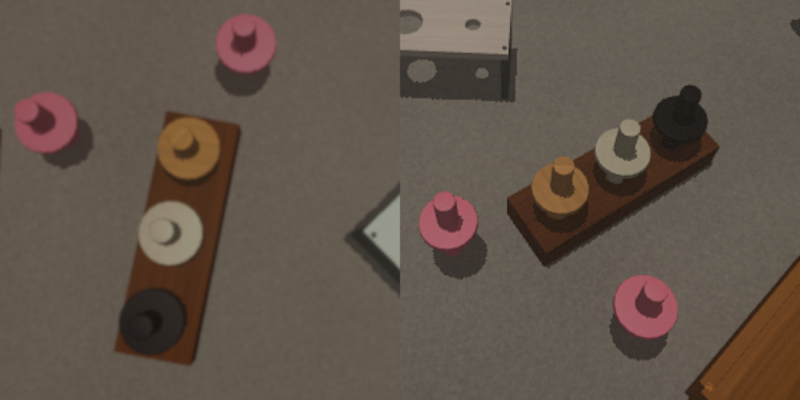

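Nothing moved, since the rows need a yaw key; the picture is unchanged. I'll resend them with yaw 0.

{"method": "servo_tool", "body": {
  "commands": [
    {"dp": [-1.5,-0.6,-0.3],"yaw": 0},
    {"dp": [-3,-1.2,-0.3],"yaw": 0},
    {"dp": [-3.2,-1.3,-0.3],"yaw": 0},
    {"dp": [-3.2,-1.3,-0.3],"yaw": 0},
    {"dp": [-3.2,-1.3,-0.3],"yaw": 0},
    {"dp": [-3.2,-1.3,-0.3],"yaw": 0},
    {"dp": [-3.2,-1.3,-0.2],"yaw": 0},
    {"dp": [-3.2,-1.3,0],"yaw": 0},
    {"dp": [-3.2,-1.3,0],"yaw": 0},
    {"dp": [-3.2,-1.3,0],"yaw": 0}
  ],
  "claw": 8.5
}}

```text
t: 1.03
position: [474.9, 342.9, 231.2]
eef_rot: [-3.142, 0.0, 2.74]
contact_force: [-0.1, 0.9, -0.2]
finger_gap: 85.0
grip_force: 0.0
```

{"method": "servo_tool", "body": {
  "commands": [
    {"dp": [-3.2,-1.3,0],"yaw": 0},
    {"dp": [-3.2,-1.3,0],"yaw": 0},
    {"dp": [-3.2,-1.3,0],"yaw": 0},
    {"dp": [-3,-1.3,0],"yaw": 0},
    {"dp": [-2.5,-1.2,0],"yaw": 0},
    {"dp": [-1.5,-0.8,0],"yaw": 0},
    {"dp": [0,0,0],"yaw": 0},
    {"dp": [0,0,0],"yaw": 0},
    {"dp": [0,0,0],"yaw": 0}
  ]
}}

```text
t: 1.78
position: [597.8, 213.9, 230.8]
eef_rot: [-3.141, -0.001, 2.739]
contact_force: [0.4, -0.0, -0.7]
finger_gap: 85.2
grip_force: 0.0
```

```bash
python3 -c "
from h import *
go([608,206,106])
for n in('top','scene'): cv2.imwrite(f'pics/{n}2.png',r.capture(n)[:,:,::-1])
a=cv2.imread('pics/top2.png')[80:360,80:360];b=cv2.imread('pics/scene2.png')[120:400,200:480]
cv2.imwrite('pics/c2.png',cv2.resize(np.hstack([a,b]),(800,400)))
"
```

```text
t 1.78 pos [597.8 213.9 230.8] rot [-3.141e+00 -1.000e-03  2.739e+00] gap 85.2 grip 0.0 F [ 0.4 -0.  -0.7] dp cm [-1.26 -0.32 12.48]
```

View pics/c2.png

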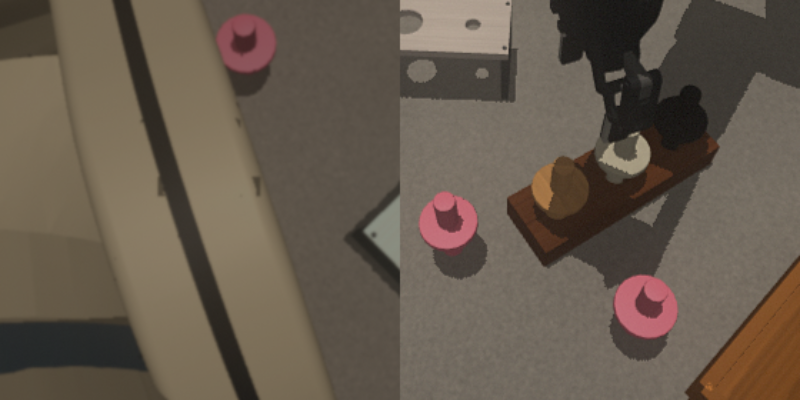

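{"method": "servo_tool", "body": {
  "commands": [
    {"dp": [-0.63,-0.16,0.5],"yaw": 0},
    {"dp": [-0.63,-0.16,1],"yaw": 0},
    {"dp": [0,0,1.5],"yaw": 0},
    {"dp": [0,0,1.5],"yaw": 0},
    {"dp": [0,0,1.5],"yaw": 0},
    {"dp": [0,0,1],"yaw": 0},
    {"dp": [0,0,0.5],"yaw": 0},
    {"dp": [0,0,0],"yaw": 0},
    {"dp": [0,0,0],"yaw": 0}
  ]
}}

```text
t: 2.63
position: [608.9, 206.2, 155.9]
eef_rot: [-3.142, -0.0, 2.74]
contact_force: [0.4, 0.3, 0.1]
finger_gap: 84.8
grip_force: 0.0
```

```bash
python3 -c "
from h import *
go([608,206,106])
print(w2p('scene',r.get_state()['position']))
cv2.imwrite('pics/c3.png',cv2.resize(r.capture('scene')[170:320,240:440,::-1],(800,600),interpolation=2))
"
```

```text
t 2.63 pos [608.9 206.2 155.9] rot [-3.142 -0.     2.74 ] gap 84.8 grip 0.0 F [0.4 0.3 0.1] dp cm [ 0.07 -0.05  4.99]
[314.38978147 232.01631745]
```

View pics/c3.png

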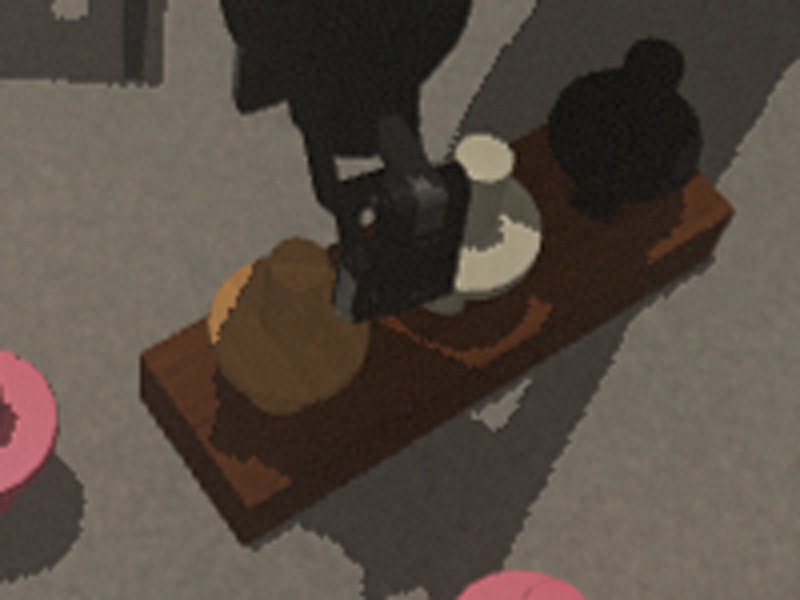

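The TCP projects onto the spigot top (crop 298,248), with the fingers on either side at about (400,240) and (250,90). I'll descend and grip.

{"method": "servo_tool", "body": {
  "commands": [
    {"dp": [0.07,-0.05,0.5],"yaw": 0},
    {"dp": [0,0,0.8],"yaw": 0},
    {"dp": [0,0,0.8],"yaw": 0},
    {"dp": [0,0,0.8],"yaw": 0},
    {"dp": [0,0,0.8],"yaw": 0},
    {"dp": [0,0,0.8],"yaw": 0},
    {"dp": [0,0,0.5],"yaw": 0},
    {"dp": [0,0,0],"yaw": 0},
    {"dp": [0,0,0],"yaw": 0}
  ]
}}

```text
t: 3.43
position: [607.7, 205.9, 105.4]
eef_rot: [-3.141, -0.001, 2.74]
contact_force: [1.1, 0.1, 0.4]
finger_gap: 85.0
grip_force: 0.0
```

{"method": "servo_tool", "body": {
  "commands": [
    {"dp": [0,0,0],"yaw": 0},
    {"dp": [0,0,0],"yaw": 0},
    {"dp": [0,0,0],"yaw": 0},
    {"dp": [0,0,0],"yaw": 0},
    {"dp": [0,0,0],"yaw": 0},
    {"dp": [0,0,0],"yaw": 0},
    {"dp": [0,0,0],"yaw": 0},
    {"dp": [0,0,0],"yaw": 0},
    {"dp": [0,0,0],"yaw": 0},
    {"dp": [0,0,0],"yaw": 0}
  ],
  "claw": 1.5,
  "force": 40
}}

```text
t: 4.27
position: [608.2, 206.1, 106.4]
eef_rot: [3.141, 0.001, 2.74]
contact_force: [0.1, -0.6, 5.5]
finger_gap: 22.6
grip_force: 39.5
```

{"method": "servo_tool", "body": {
  "commands": [
    {"dp": [0,0,-0.5],"yaw": 0},
    {"dp": [0,0,-1],"yaw": 0},
    {"dp": [0,0,-1.5],"yaw": 0},
    {"dp": [0,0,-2],"yaw": 0},
    {"dp": [0,0,-2],"yaw": 0},
    {"dp": [0,0,-2],"yaw": 0},
    {"dp": [0,0,-2],"yaw": 0},
    {"dp": [0,0,-2],"yaw": 0},
    {"dp": [0,0,-1.5],"yaw": 0},
    {"dp": [0,0,-0.5],"yaw": 0}
  ]
}}

```text
t: 5.1
position: [608.9, 206.4, 259.3]
eef_rot: [3.139, 0.003, 2.74]
contact_force: [0.5, -0.9, -1.5]
finger_gap: 22.1
grip_force: 39.3
```

```bash
python3 -c "
from h import *
go([645,-174.5,256])
cv2.imwrite('pics/c4.png',cv2.resize(r.capture('scene')[100:320,220:440,::-1],(600,600),interpolation=2))
"
```

```text
t 5.1 pos [608.9 206.4 259.3] rot [3.139e+00 3.000e-03 2.740e+00] gap 22.1 grip 39.3 F [ 0.5 -0.9 -1.5] dp cm [-18.21 -33.64   0.29]
```

View pics/c4.png

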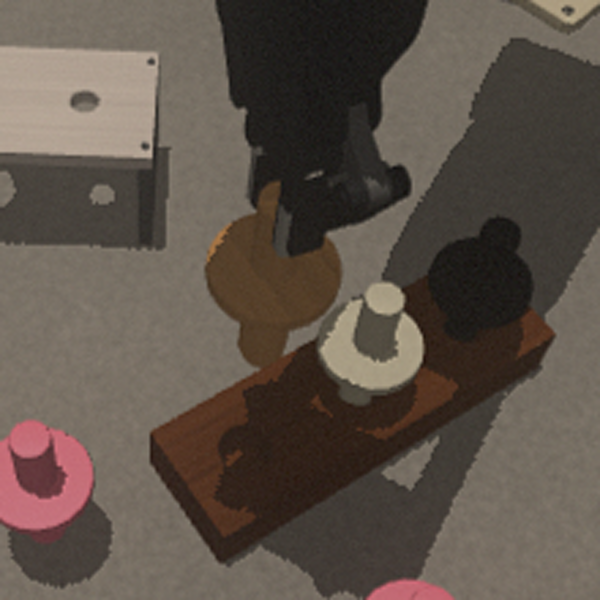

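The beech leg is lifted clear with the flange at crop (273,270), and the other two legs are undisturbed. Next, over to the wide hole.

{"method": "servo_tool", "body": {
  "commands": [
    {"dp": [-0.5,-0.9,0],"yaw": 0},
    {"dp": [-1,-1.8,0],"yaw": 0},
    {"dp": [-1.4,-2.6,0],"yaw": 0},
    {"dp": [-1.4,-2.6,0],"yaw": 0},
    {"dp": [-1.4,-2.6,0],"yaw": 0},
    {"dp": [-1.4,-2.6,0],"yaw": 0},
    {"dp": [-1.4,-2.6,0],"yaw": 0},
    {"dp": [-1.4,-2.6,0],"yaw": 0},
    {"dp": [-1.4,-2.6,0],"yaw": 0},
    {"dp": [-1.4,-2.6,0],"yaw": 0}
  ]
}}

```text
t: 5.98
position: [631.5, -62.0, 254.0]
eef_rot: [-3.141, -0.003, 2.74]
contact_force: [-0.0, -0.2, -0.2]
finger_gap: 22.5
grip_force: 39.3
```

{"method": "servo_tool", "body": {
  "commands": [
    {"dp": [-1.4,-2.6,0],"yaw": 0},
    {"dp": [-1.4,-2.6,0],"yaw": 0},
    {"dp": [-1.3,-2.4,0],"yaw": 0},
    {"dp": [-0.8,-1.6,0],"yaw": 0},
    {"dp": [-0.5,-1.0,0],"yaw": 0},
    {"dp": [0,0,0],"yaw": 0},
    {"dp": [0,0,0],"yaw": 0},
    {"dp": [0,0,0],"yaw": 0},
    {"dp": [0,0,0],"yaw": 0}
  ]
}}

```text
t: 6.73
position: [642.4, -173.6, 255.7]
eef_rot: [3.141, -0.001, 2.741]
contact_force: [-0.5, 0.2, -2.3]
finger_gap: 22.7
grip_force: 39.3
```

```bash
python3 -c "
from h import *
go([645,-174.5,140])
p=r.get_state()['position']; p[2]-=96
o=np.array([90,0]);print('foot',(w2p('scene',p)-o)*3,'flange c',(w2p('scene',p+[0,0,85])-o)*3,'top',(w2p('scene',p+[0,0,135])-o)*3)
cv2.imwrite('pics/c5.png',cv2.resize(r.capture('scene')[0:200,90:290,::-1],(600,600),interpolation=2))
"
```

```text
t 6.73 pos [ 642.4 -173.6  255.7] rot [ 3.141e+00 -1.000e-03  2.741e+00] gap 22.7 grip 39.3 F [-0.5  0.2 -2.3] dp cm [-0.28  0.02 11.57]
foot [181.76099506 328.588769  ] flange c [143.34616081 212.17297555] top [116.78536696 131.68073993]
```

View pics/c5.png

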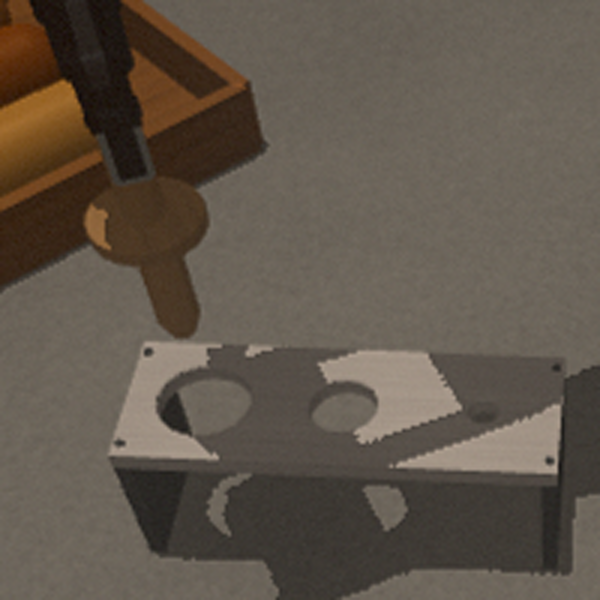

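The leg hangs plumb: foot at crop (182,333) against a predicted (182,329). Lowering through the wide hole.

{"method": "servo_tool", "body": {
  "commands": [
    {"dp": [-0.28,0,0.5],"yaw": 0},
    {"dp": [0,0,1],"yaw": 0},
    {"dp": [0,0,1],"yaw": 0},
    {"dp": [0,0,1],"yaw": 0},
    {"dp": [0,0,1],"yaw": 0},
    {"dp": [0,0,0.5],"yaw": 0},
    {"dp": [0,0,0],"yaw": 0}
  ]
}}

```text
t: 7.37
position: [644.1, -175.8, 203.6]
eef_rot: [-3.141, -0.003, 2.74]
contact_force: [-0.0, 0.1, -0.7]
finger_gap: 22.2
grip_force: 39.3
```

{"method": "servo_tool", "body": {
  "commands": [
    {"dp": [0,0,0.5],"yaw": 0},
    {"dp": [0,0,1],"yaw": 0},
    {"dp": [0,0,1],"yaw": 0},
    {"dp": [0,0,1],"yaw": 0},
    {"dp": [0,0,1],"yaw": 0},
    {"dp": [0,0,1],"yaw": 0},
    {"dp": [0,0,1],"yaw": 0},
    {"dp": [0,0,0],"yaw": 0},
    {"dp": [0,0,0],"yaw": 0},
    {"dp": [0,0,0],"yaw": 0}
  ]
}}

```text
t: 8.2
position: [645.5, -176.2, 141.1]
eef_rot: [3.142, 0.0, 2.74]
contact_force: [0.3, -0.6, -0.6]
finger_gap: 22.1
grip_force: 39.3
```

```bash
python3 -c "
from h import *
go([582,-109.7,256])
cv2.imwrite('pics/c6.png',cv2.resize(r.capture('scene')[0:200,90:290,::-1],(600,600),interpolation=2))
"
```

```text
t 8.2 pos [ 645.5 -176.2  141.1] rot [3.142 0.    2.74 ] gap 22.1 grip 39.3 F [ 0.3 -0.6 -0.6] dp cm [  8.44   3.63 -11.49]
```

View pics/c6.png

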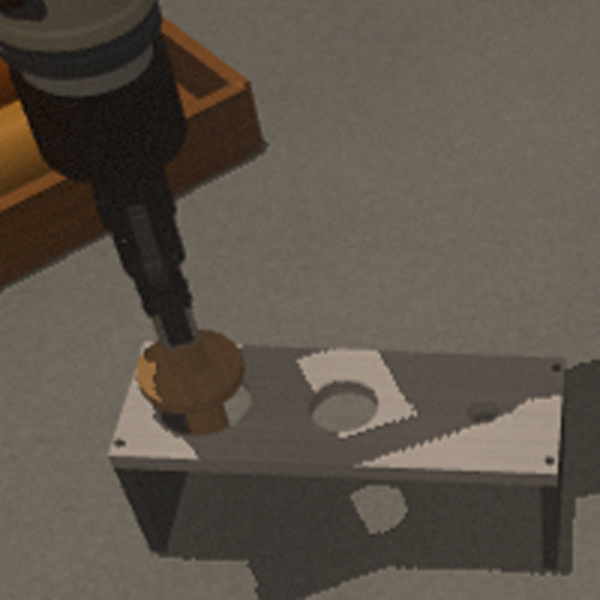

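The shank is in the wide hole (crop 208,420), clear of the rim and with no contact force. The foot is about 43 mm below the bottom face. Drawing it out and moving to the middle hole.

{"method": "servo_tool", "body": {
  "commands": [
    {"dp": [0,0,-0.5],"yaw": 0},
    {"dp": [0,0,-1.2],"yaw": 0},
    {"dp": [0,0,-1.5],"yaw": 0},
    {"dp": [0,0,-1.5],"yaw": 0},
    {"dp": [0,0,-1.5],"yaw": 0},
    {"dp": [0,0,-1.5],"yaw": 0},
    {"dp": [0,0,-1.2],"yaw": 0},
    {"dp": [0,0,-0.6],"yaw": 0},
    {"dp": [0,0,0],"yaw": 0}
  ]
}}

```text
t: 9.0
position: [646.3, -176.4, 238.6]
eef_rot: [3.141, 0.004, 2.74]
contact_force: [-0.2, 1.1, -1.4]
finger_gap: 22.4
grip_force: 39.3
```

{"method": "servo_tool", "body": {
  "commands": [
    {"dp": [0.7,0.3,0],"yaw": 0},
    {"dp": [1.4,0.6,0],"yaw": 0},
    {"dp": [1.6,0.7,0],"yaw": 0},
    {"dp": [1.6,0.7,0],"yaw": 0},
    {"dp": [1.4,0.6,0],"yaw": 0},
    {"dp": [1,0.4,0],"yaw": 0},
    {"dp": [0.6,0.3,0],"yaw": 0},
    {"dp": [0,0,0],"yaw": 0},
    {"dp": [0,0,0],"yaw": 0},
    {"dp": [0,0,0],"yaw": 0}
  ]
}}

```text
t: 9.83
position: [583.4, -110.9, 235.9]
eef_rot: [-3.142, 0.001, 2.74]
contact_force: [-0.2, -0.5, -1.5]
finger_gap: 22.6
grip_force: 39.3
```

```bash
python3 -c "
from h import *
go([582,-109.7,121])
p=r.get_state()['position']; p[2]-=96
o=np.array([90,0]);print('foot',(w2p('scene',p)-o)*3,'hole',(w2p('scene',[582,-109.7,100])-o)*3)
cv2.imwrite('pics/c7.png',cv2.resize(r.capture('scene')[0:200,90:290,::-1],(600,600),interpolation=2))
"
```

```text
t 9.83 pos [ 583.4 -110.9  235.9] rot [-3.142e+00  1.000e-03  2.740e+00] gap 22.6 grip 39.3 F [-0.2 -0.5 -1.5] dp cm [ 0.18  0.05 11.49]
foot [328.4188202  359.35931481] hole [340.59526599 404.5153604 ]
```

View pics/c7.png

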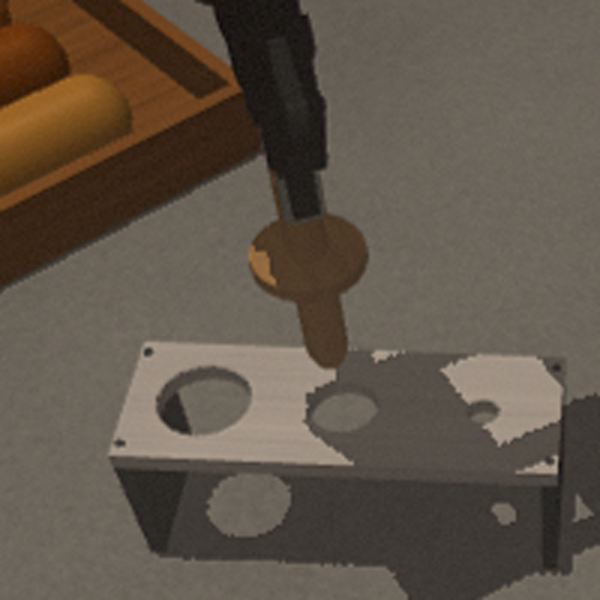

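The leg is out, plumb over the middle hole, with the foot at crop (328,362) as predicted. Lowering.

{"method": "servo_tool", "body": {
  "commands": [
    {"dp": [0.18,0.05,0.4],"yaw": 0},
    {"dp": [0,0,0.8],"yaw": 0},
    {"dp": [0,0,0.8],"yaw": 0},
    {"dp": [0,0,0.8],"yaw": 0},
    {"dp": [0,0,0.8],"yaw": 0},
    {"dp": [0,0,0.8],"yaw": 0},
    {"dp": [0,0,0.6],"yaw": 0},
    {"dp": [0,0,0],"yaw": 0},
    {"dp": [0,0,0],"yaw": 0}
  ]
}}

```text
t: 10.63
position: [581.2, -109.3, 185.4]
eef_rot: [-3.141, -0.001, 2.74]
contact_force: [0.0, 0.6, -0.3]
finger_gap: 22.6
grip_force: 39.3
```

{"method": "servo_tool", "body": {
  "commands": [
    {"dp": [0,0,0.5],"yaw": 0},
    {"dp": [0,0,0.8],"yaw": 0},
    {"dp": [0,0,0.8],"yaw": 0},
    {"dp": [0,0,0.8],"yaw": 0},
    {"dp": [0,0,0.8],"yaw": 0},
    {"dp": [0,0,0.6],"yaw": 0},
    {"dp": [0,0,0.3],"yaw": 0},
    {"dp": [0,0,0.2],"yaw": 0},
    {"dp": [0,0,0],"yaw": 0},
    {"dp": [0,0,0],"yaw": 0}
  ]
}}

```text
t: 11.47
position: [581.6, -109.3, 138.1]
eef_rot: [3.142, 0.0, 2.74]
contact_force: [0.0, 0.6, -1.0]
finger_gap: 22.8
grip_force: 39.3
```

Expected seating at TCP z ≈ 121, so 17 mm remain. Going slower now.

{"method": "servo_tool", "body": {
  "commands": [
    {"dp": [0,0,0.2],"yaw": 0},
    {"dp": [0,0,0.3],"yaw": 0},
    {"dp": [0,0,0.3],"yaw": 0},
    {"dp": [0,0,0.3],"yaw": 0},
    {"dp": [0,0,0.2],"yaw": 0},
    {"dp": [0,0,0.1],"yaw": 0},
    {"dp": [0,0,0],"yaw": 0},
    {"dp": [0,0,0],"yaw": 0},
    {"dp": [0,0,0],"yaw": 0}
  ]
}}

```text
t: 12.22
position: [581.6, -109.3, 124.0]
eef_rot: [3.142, 0.0, 2.74]
contact_force: [-0.1, 0.3, -1.0]
finger_gap: 22.3
grip_force: 39.3
```

{"method": "servo_tool", "body": {
  "commands": [
    {"dp": [0,0,0.1],"yaw": 0},
    {"dp": [0,0,0.05],"yaw": 0},
    {"dp": [0,0,0],"yaw": 0},
    {"dp": [0,0,0],"yaw": 0},
    {"dp": [0,0,0],"yaw": 0}
  ]
}}

```text
t: 12.63
position: [581.5, -109.3, 122.4]
eef_rot: [-3.142, 0.0, 2.74]
contact_force: [-0.4, 0.1, -0.0]
finger_gap: 22.1
grip_force: 39.3
```

{"method": "servo_tool", "body": {
  "commands": [
    {"dp": [0,0,0.05],"yaw": 0},
    {"dp": [0,0,0.05],"yaw": 0},
    {"dp": [0,0,0],"yaw": 0},
    {"dp": [0,0,0],"yaw": 0},
    {"dp": [0,0,0],"yaw": 0}
  ]
}}

```text
t: 13.05
position: [581.5, -109.3, 121.4]
eef_rot: [3.142, 0.0, 2.74]
contact_force: [-0.4, -0.1, -0.8]
finger_gap: 22.6
grip_force: 39.4
```

{"method": "servo_tool", "body": {
  "commands": [
    {"dp": [0,0,0.05],"yaw": 0},
    {"dp": [0,0,0.05],"yaw": 0},
    {"dp": [0,0,0],"yaw": 0},
    {"dp": [0,0,0],"yaw": 0},
    {"dp": [0,0,0],"yaw": 0}
  ]
}}

```text
t: 13.47
position: [581.5, -109.3, 121.3]
eef_rot: [3.142, 0.0, 2.74]
contact_force: [-2.2, 0.0, 8.9]
finger_gap: 22.3
grip_force: 40.3
```

Contact at the expected height (8.9 N), so the flange is seated. I'll ease off, open, and check.

{"method": "servo_tool", "body": {
  "commands": [
    {"dp": [0,0,-0.04],"yaw": 0},
    {"dp": [0,0,0],"yaw": 0},
    {"dp": [0,0,0],"yaw": 0}
  ],
  "force": 20
}}

```text
t: 13.72
position: [581.5, -109.3, 121.4]
eef_rot: [3.142, 0.0, 2.74]
contact_force: [-2.4, 1.2, 6.6]
finger_gap: 22.0
grip_force: 39.9
```

{"method": "servo_tool", "body": {
  "commands": [
    {"dp": [0,0,0],"yaw": 0},
    {"dp": [0,0,0],"yaw": 0},
    {"dp": [0,0,0],"yaw": 0},
    {"dp": [0,0,0],"yaw": 0},
    {"dp": [0,0,0],"yaw": 0},
    {"dp": [0,0,0],"yaw": 0},
    {"dp": [0,0,0],"yaw": 0},
    {"dp": [0,0,0],"yaw": 0}
  ],
  "claw": 6
}}

```text
t: 14.38
position: [581.4, -109.3, 120.8]
eef_rot: [-3.142, -0.0, 2.74]
contact_force: [0.3, -1.4, -0.4]
finger_gap: 60.2
grip_force: 0.0
```

{"method": "servo_tool", "body": {
  "commands": [
    {"dp": [0,0,-0.5],"yaw": 0},
    {"dp": [0,0,-1],"yaw": 0},
    {"dp": [0,0,-2],"yaw": 0},
    {"dp": [0,0,-2],"yaw": 0},
    {"dp": [0,0,-2],"yaw": 0},
    {"dp": [0,0,-2],"yaw": 0},
    {"dp": [0,0,-1.5],"yaw": 0},
    {"dp": [0,0,-0.5],"yaw": 0},
    {"dp": [0,0,0],"yaw": 0}
  ]
}}

```text
t: 15.13
position: [582.5, -109.5, 238.1]
eef_rot: [3.141, 0.004, 2.74]
contact_force: [-0.6, 0.1, -0.2]
finger_gap: 59.5
grip_force: 0.0
```

```bash
python3 -c "
from h import *
go([582,-109.7,121])
cv2.imwrite('pics/c8.png',cv2.resize(r.capture('scene')[0:300,80:480,::-1],(800,600),interpolation=2))
"
```

```text
t 15.13 pos [ 582.5 -109.5  238.1] rot [3.141 0.004 2.74 ] gap 59.5 grip 0.0 F [-0.6  0.1 -0.2] dp cm [ 0.08 -0.04 11.71]
```

View pics/c8.png

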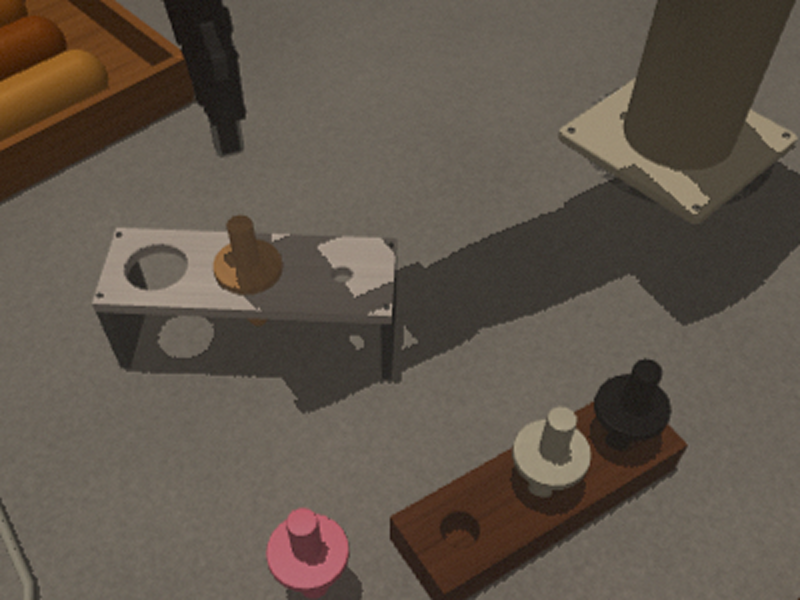

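The beech leg stands flat in the middle hole (flange at crop 248,265). The white and black legs are still in the rack and the gripper is clear, so I'm handing in.

```bash
python3 -c "
from rig import r
print(r.job_done())"
```

```text
the job is handed in; nothing more can be done
None
```

The beech leg went through the wide hole, was drawn out, and was lowered into the middle hole, where it now stands with its flange flat on the plate; the black and white legs are still in the rack, and the job was handed in at about 15 s.

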